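# Hook out the stone specimen tray

## Robot

A 6-joint arm with a two-finger parallel gripper is mounted at the origin on the work surface. World frame = base frame: x ahead of the robot, y to its left, z up, the work surface at z = 0. Lengths are in m, angles in rad, forces in N, time in s.
With the tool pointing down it reaches from about 0.35 to 0.775 m from the base axis. Payload 5.5 kg.
Tool frame: the origin (TCP) lies between the finger pads; the fingertips stand 19 mm ahead of it and the grasp point (between the pads) is the TCP; z points along the fingers, x is the direction in which the jaws open and shut, and the axes are right-handed (so a half turn about z gives the same grasp; the last joint's range is limited). The gripper opens to 85 mm and grips with 20 to 120 N. Pads are 22 mm wide; open, the fingers measure 114 mm over their backs; the gripper's body (76 mm by 85 mm) begins 54 mm behind the grasp point. The pads swing forward as they close: fully open they stand 13 mm farther back than shut.
Start: joints at [1.191, 0.313, 0.046, 1.304, 0, 1.431], TCP at [0.137, 0.559, 0.25] pointing down, gripper open.
Joint ranges: [-2.76, 2.76], [-0.86, 1.69], [-1.03, 1.26], [-2.2, 2.34], [-1.47, 1.5], [-3.14, 3.14]. Speed limits (rad/s): [2.57, 2.57, 3.14, 3.14, 3.14, 3.14].

## Interface

Orientations are given as a unit quaternion [w, x, y, z].
In Python, from workcell import env gives the robot as it stands. The module is installed in compiled form; this text tells all that it offers.
- The arm moves only by the tool carry_out, never from a script. Its argument "steps" is a list of rows, each a list of 7 numbers: the gripper command: -1 is shut, 1 is fully open, values between are in proportion, then the shift along the tool's x, y, z in m, then the turn, a rotation vector about the tool's x, y, z in rad. A call has 1 to 20 rows; each row shifts and turns the commanded pose from where the row before left it, along the tool's axes as they then stand; what a row does not reach is not made up. A row lasts 1/8 s, in which the tool goes at most 62.5 mm and 10.7 degrees, less where a joint would pass 70% of its speed; a pose out of reach is approached as far as the arm can. A call with a gripper value outside its range is refused whole. The fingers move at their own pace and stop on an object; "grip_force" is the grip in N (left out, the last holds). Time passes only in rows, so rows that do not move let the fingers close. It gives the time, the measured TCP pose, the force and the opening at its end, in the units of the state.
- env.get_state(): the state, without advancing time (a new reading comes with each control period).
- env.read_camera(name): name is "scene" or "side" or "wrist"; returns a dict with "color" (384x512x3 uint8, red, green, blue), "K" (3x3 intrinsics, pixels), "R" (3x3) and "t" (3): a world point X has camera coordinates R X + t. Camera axes: x right, y down, z forward; pixel columns grow to the right and rows downward; lengths in m; the calibration is good to about 2 mm. The wrist camera is an equidistant fisheye: a pixel r from the principal point sees the ray r / f radians off the axis. A picture is of the moment at which its call begins. There is no depth.
- env.hand_in(): hands the job in, once; it reports no verdict.
The state is a dict: "clock": time; "joint_pos": joint angles; "qvel": joint speeds; "tau": joint torques, N m; "tcp_pos": TCP position; "orientation": TCP orientation; "wrist_force": force on the tool from outside, world axes, zero at the start; "ft_torque": the same for the moment, N m; "finger_gap": finger opening in m.
Only numpy, scipy, OpenCV 4.12 (cv2) and the standard library are available. Lean on these libraries where they do the work, as an engineer would, in place of code of your own. Each camera call takes 0.05 s, during which the arm holds its last target. There are 200 camera calls.

## Task

Draw the pull hook out of its cubby by its exposed steel end, let it lie on the table fully clear of the cubby, and take it again by its wooden handle. With the hook caught in the finger slot of the cabinet's upper tray, pull that tray out until it meets its stop, then unhook and lay the hook flat on the table. Touch the trays only with the hook, do not drop it, keep the lower tray shut and leave the pebble, tape roll and glue bottle where they are.

Things in the scene. Friction and masses are not known exactly. Their poses are not given: they have to be found in the camera images.
- cabinet: Fixed plywood specimen cabinet, 190 deep (its x) x 190 wide (its y) x 130 mm high, open front facing its own -x (to the robot's right and away from it). Origin: centre of its underside. Two trays, one above the other; side walls and 10 mm top (clear plastic along the front 46 mm) reach 50 mm further forward than the shut trays' fronts, so fingers cannot get at them.
- upper_slot (a point): Centre of the upper tray's finger slot, on the outer face of its white front panel (164 wide x 52 high x 6 mm thick); axes as the cabinet's, moves with the tray; height 87 mm. The slot is a through rectangle 64 wide (y) x 30 mm high. Behind the panel the tray is empty for 45 mm, then come stones; its floor is 22 mm below this point. The tray slides level to the cabinet's -x.
- tray_upper (a joint): How far the upper tray is out, m: 0 fully in, 0.115 at its stop. It starts at 0 to 0.012, slides with about 3 N of drag plus 12 N per m/s and stays where it is left.
- lower_slot (a point): The same point of the lower tray, which looks the same; height 31 mm. To be left shut.
- tray_lower (a joint): How far the lower tray is out, m; starts at 0, to be kept there.
- cubby: Fixed low plywood cubby at the robot's right for the hook, 160 deep (its x) x 86 wide x 48 mm high; no floor, so the hook lies on the table. Inside 152 deep x 70 wide x 40 mm high. Its mouth faces its own -x, 80 mm from the origin. Origin: centre of its underside.
- hook: Loose flat pull hook with a wooden handle and a steel end, 200 mm long, about 150 g; origin under its mid length. Own -x points to the hooked end, +x to the handle end, z up; it rests flat on its underside. At the start it lies on the table in the cubby along the cubby's x, hooked end out of the mouth by 57 to 73 mm, handle inside.
- hook_shank (a point): Point on the straight steel shank's centre line 35 mm from the hooked end, 6 mm above the underside, to take it by while it is in the cubby; axes as the hook's. The shank is 8 wide x 12 mm high and runs from the bend to the handle (115 mm from the end).
- hook_handle (a point): Centre of the wooden handle, 157.5 mm from the hooked end, 10 mm above the underside; axes as the hook's. The handle is 85 long x 24 wide x 20 mm high.
- hook_bend (a point): Where the bend leaves the shank: on the shank's centre line, 4 mm from the hooked end, 6 mm above the underside; axes as the hook's. The bend is an arm 8 mm thick (x) and 12 mm high that sticks out sideways to the hook's +y, as far as y = 28 mm.
- hook_heel (a point): End of the handle, 200 mm from the hooked end, 10 mm above the underside.
- pebble_mid (a point): Centre of a loose grey pebble, 68 mm wide, 34 mm high, on top of the cabinet; leave alone.
- tape_mid (a point): Centre of a loose roll of brown tape, 90 mm across, 24 mm high, on the table beyond the cabinet; leave alone.
- glue_mid (a point): Centre of a loose upright white glue bottle, 56 mm across, 130 mm high, on the far side of the table; leave alone.
There are look-alikes about, which are no part of the job. Several things look just like the hook: the one meant starts farthest to the robot's left.

How it is judged:
By the outcome, as a careful person would: the job done as asked, in the order asked, and still so for the second after the job is handed in, with the robot touching nothing.
It also fails if it takes over 72 s, if anything falls off the work surface, if the arm or the gripper's body presses on something with over 40 N, if the wrist force passes 120 N, or if a joint passes its speed limit or range.

## Working session

There is one attempt and no reset: what is moved stays moved. The work goes in short steps, Python scripts to look and compute and a tool call to move; the robot and the scene stay as the last step left them, time stands still between calls to the robot, and variables do not carry over. Pictures are saved under pics/ and viewed, about 8 in all and at most 12, crops included, and the job is handed in when it is done.

Besides the shell and the picture viewer there is one more tool, called as name(argument=value, ...) on one line, values as JSON. carry_out: Moves the arm, as the interface text tells. Its arguments: {"type":"object","properties":{"steps":{"type":"array","items":{"type":"array","items":{"type":"number"}}},"grip_force":{"type":"number"}},"required":["steps"]}

```bash
mkdir -p pics; cat > h.py <<'E'
import numpy as np, cv2
from workcell import env
def shot(n,f):
    c=env.read_camera(n); np.savez('pics/'+f+'.npz',**c); cv2.imwrite('pics/'+f+'.png',c['color'][:,:,::-1]); return c
def load(f): return np.load('pics/'+f+'.npz')
def px(c,u,v,z):
    d=c['R'].T@(np.linalg.inv(c['K'])@[u,v,1]); o=-c['R'].T@c['t']; return o+d*(z-o[2])/d[2]
def pj(c,X):
    p=c['K']@(c['R']@np.asarray(X)+c['t']); return p[:2]/p[2]
E
python3 - <<'E'
from h import *
a=shot('scene','s0');b=shot('side','d0');c=shot('wrist','w0')
for k in(a,b,c): print(np.round(-k['R'].T@k['t'],3),np.round(k['K'],1).tolist(),np.round(k['R'],2).tolist())
s=env.get_state(); print({k:np.round(v,3) for k,v in s.items()})
cv2.imwrite('pics/m0.png',cv2.resize(np.hstack([a['color'],b['color']])[:,:,::-1],(800,300),interpolation=cv2.INTER_AREA))
E
```

```text
[1.337 0.136 0.681] [[358.5, 0.0, 256.2], [0.0, 358.5, 190.4], [0.0, 0.0, 1.0]] [[-0.31, 0.95, 0.02], [0.53, 0.19, -0.82], [-0.79, -0.24, -0.57]]
[ 1.035 -1.112  1.249] [[458.7, 0.0, 264.5], [0.0, 458.7, 193.1], [0.0, 0.0, 1.0]] [[0.91, 0.42, 0.0], [0.29, -0.64, -0.71], [-0.29, 0.65, -0.7]]
[0.062 0.576 0.373] [[297.3, 0.0, 256.0], [0.0, 297.3, 184.9], [0.0, 0.0, 1.0]] [[0.24, 0.97, -0.0], [0.93, -0.23, 0.3], [0.29, -0.07, -0.95]]
{'clock': np.float64(0.15), 'joint_pos': array([1.191, 0.314, 0.045, 1.304, 0.   , 1.431]), 'qvel': array([-0.   , -0.001,  0.004, -0.003,  0.001,  0.001]), 'tau': array([ 3.0000e-03, -4.8107e+01,  2.9882e+01,  1.4000e-02, -0.0000e+00,
        0.0000e+00]), 'tcp_pos': array([0.136, 0.558, 0.25 ]), 'orientation': array([ 0.   ,  0.787,  0.617, -0.001]), 'wrist_force': array([-0.135,  0.441, -0.735]), 'ft_torque': array([-0.083, -0.011, -0.02 ]), 'finger_gap': np.float64(0.085)}
```

View pics/s0.png

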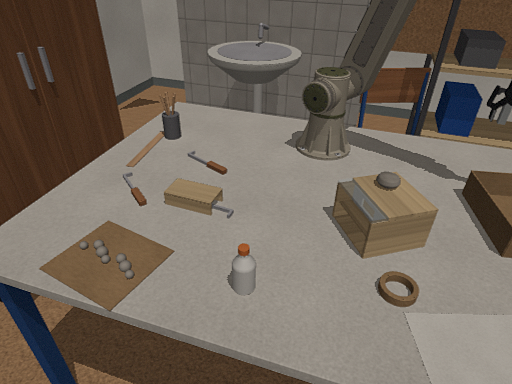

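View pics/d0.png

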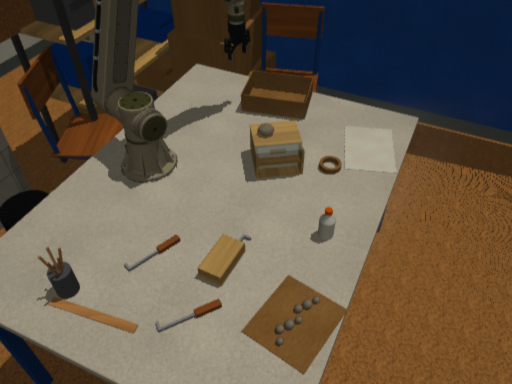

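The scene view shows the cubby at about (195,195) with a hook end out at (230,212), and the cabinet at (382,215) with its clear strip facing left. Two look-alike hooks lie free. The side view shows the cubby at (222,258), hook end at (247,238), and the cabinet at (277,150). Next I enlarge these for corner picking.

```bash
python3 - <<'E'
from h import *
a=load('s0');b=load('d0')
def crop(c,u,v,w=80,h=60):
    im=cv2.resize(c['color'][v:v+h,u:u+w,::-1],(400,300),interpolation=cv2.INTER_CUBIC)
    for i in range(0,w,10):
        cv2.putText(im,str(u+i),(i*400//w,8),0,.28,(0,0,255)); cv2.line(im,(i*400//w,0),(i*400//w,299),(0,0,255) if i%50==0 else (200,120,120),1) if i%20==0 else 0
    for j in range(0,h,10):
        cv2.putText(im,str(v+j),(0,j*300//h+4),0,.28,(0,0,255)); 
        if j%20==0: cv2.line(im,(0,j*300//h),(399,j*300//h),(200,120,120),1)
    return im
m=np.vstack([np.hstack([crop(a,160,170),crop(b,190,225)]),np.hstack([crop(a,325,162,112,84),crop(b,240,115)])])
cv2.imwrite('pics/m1.png',m)
E
```

```text
(no output)
```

View pics/m1.png

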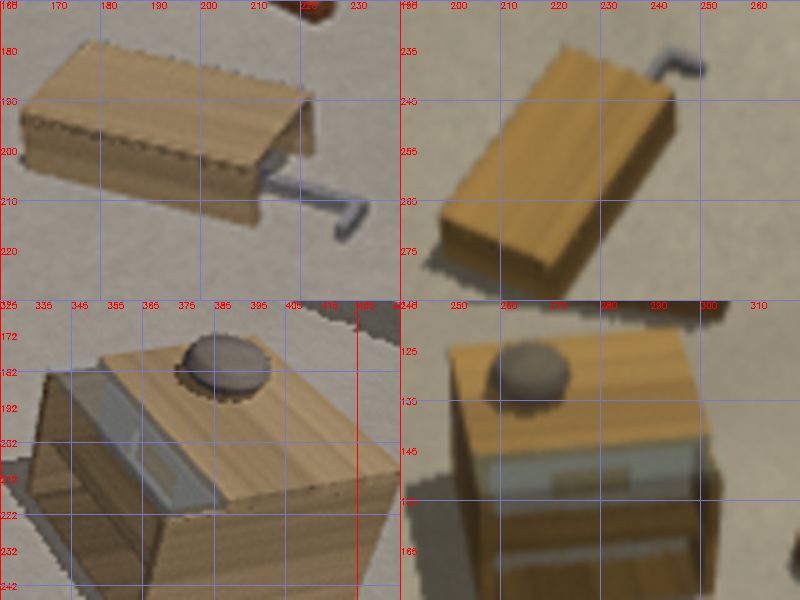

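The crops show cubby top corners, the hook bend at scene (233,211) with its tip at (228,218), and the cabinet's top corners, with both trays near shut. Now I fit poses to these corners.

```bash
cat > fit.py <<'E'
from h import *
from scipy.optimize import least_squares
def fit(obs,x0):
    def w(p,l): c,s=np.cos(p[2]),np.sin(p[2]); return [p[0]+c*l[0]-s*l[1],p[1]+s*l[0]+c*l[1],l[2]]
    f=lambda p: np.concatenate([pj(c,w(p,l))-uv for c,l,uv in obs])
    r=least_squares(f,x0,loss='soft_l1'); return r.x,f(r.x).reshape(-1,2)
E
python3 - <<'E'
from fit import *
a=load('s0');b=load('d0')
p=lambda c,u,v,z:px(c,u,v,z)
for n,u,v,z in [('mouthA',222.4,188.4,.048),('mouthB',211,203.6,.048),('backA',177.6,178,.048),('backB',164.4,192,.048),('cabFfar',338.4,182.2,.13),('cabFnear',370.6,223,.13),('cabBn',434,209,.13),('cabBf',397,172.6,.13),('hook',233,211,.012),('tip',228,218,.012)]: print(n,p(a,u,v,z).round(4))
for n,u,v,z in [('mA',223,234,.048),('mB',245,243.4,.048),('bB',220,278,.048),('bA',198,268,.048),('cabBl',250,125,.13),('cabBr',295,121,.13),('opL',254.6,146,.13),('opR',301.6,141.6,.13),('hook',244,235.4,.012),('tip',250.6,239,.012)]: print('side',n,p(b,u,v,z).round(4))
print(pj(a,[0,0,0]),pj(b,[0,0,0]),pj(b,[0.5,0.3,0]))
E
```

```text
mouthA [ 0.4833 -0.2397  0.048 ]
mouthB [ 0.5682 -0.2409  0.048 ]
backA [ 0.4762 -0.3999  0.048 ]
backB [ 0.5608 -0.3997  0.048 ]
cabFfar [0.4558 0.1054 0.13  ]
cabFnear [0.6122 0.2026 0.13  ]
cabBn [0.5002 0.3541 0.13  ]
cabBf [0.3445 0.2637 0.13  ]
hook [ 0.5369 -0.1844  0.012 ]
tip [ 0.5732 -0.1862  0.012 ]
side mA [ 0.4851 -0.2435  0.048 ]
side mB [ 0.5717 -0.2491  0.048 ]
side bB [ 0.562  -0.4066  0.048 ]
side bA [ 0.4798 -0.4022  0.048 ]
side cabBl [0.3472 0.2568 0.13  ]
side cabBr [0.5041 0.3595 0.13  ]
side opL [0.4229 0.1415 0.13  ]
side opR [0.5785 0.2432 0.13  ]
side hook [ 0.5387 -0.1924  0.012 ]
side tip [ 0.5669 -0.1975  0.012 ]
[322.06665517 146.60624941] [148.23220243 163.27617598] [287.40767459 153.42364169]
```

carry_out(steps=[[1,-0.029,0.028,0,0,0,0],[1,-0.029,0.028,0,0,0,0],[1,-0.029,0.028,0,0,0,0],[1,-0.029,0.028,0,0,0,0],[1,-0.029,0.028,0,0,0,0],[1,-0.029,0.028,0,0,0,0],[1,-0.029,0.028,0,0,0,0],[1,-0.029,0.028,0,0,0,0],[1,-0.029,0.028,0,0,0,0],[1,-0.029,0.028,0,0,0,0],[1,-0.029,0.028,0,0,0,0],[1,-0.029,0.028,0,0,0,0],[1,-0.029,0.028,0,0,0,0],[1,-0.029,0.028,0,0,0,0],[1,-0.029,0.028,0,0,0,0],[1,-0.029,0.028,0,0,0,0],[1,-0.029,0.028,0,0,0,0],[1,-0.029,0.028,0,0,0,0],[1,-0.029,0.028,0,0,0,0],[1,-0.029,0.028,0,0,0,0]])

```text
clock: 2.65
tcp_pos: [0.5432, -0.139, 0.2499]
orientation: [-0.0, 0.787, 0.617, -0.0]
wrist_force: [0.4, -0.4, 0.5]
finger_gap: 0.0855
```

carry_out(steps=[[1,0,0,0,0,0,0.172],[1,0,0,0,0,0,0.172],[1,0,0,0,0,0,0.172],[1,0,0,0,0,0,0.172],[1,0,0,0,0,0,0.172],[1,0,0,0,0,0,0.172],[1,0,0,0,0,0,0.172],[1,0,0,0,0,0,0.17],[1,0,0,0,0,0,0]])

```text
clock: 3.78
tcp_pos: [0.5426, -0.1378, 0.2499]
orientation: [-0.0, 1.0, -0.021, -0.0]
wrist_force: [-0.4, 0.2, -1.1]
finger_gap: 0.0854
```

```bash
cat >> fit.py <<'E'
def ray(c,u,v):  # fisheye
    K=c['K']; d=np.array([u-K[0,2],v-K[1,2]]); r=np.hypot(*d); t=r/K[0,0]
    k=np.array([*(d/max(r,1e-9)*np.sin(t)),np.cos(t)]); return -c['R'].T@c['t'],c['R'].T@k
def pw(c,u,v,z): o,d=ray(c,u,v); return o+d*(z-o[2])/d[2]
def wj(c,X):
    q=c['R']@np.asarray(X)+c['t']; r=np.hypot(q[0],q[1]); t=np.arctan2(r,q[2]); return c['K'][:2,2]+q[:2]/r*t*c['K'][0,0]
def st():
    from scipy.spatial.transform import Rotation as Ro
    s=env.get_state(); w,x,y,z=s['orientation']; R=Ro.from_quat([x,y,z,w]).as_matrix()
    print('t',round(float(s['clock']),2),'tcp',s['tcp_pos'].round(4),'yaw',round(float(np.arctan2(R[1,0],R[0,0])),4),'z',R[:,2].round(3),'F',s['wrist_force'].round(1),'gap',round(float(s['finger_gap']),4),'j',s['joint_pos'].round(2)); return s,R
E
python3 - <<'E'
from fit import *
st(); c=shot('wrist','w1')
im=cv2.resize(c['color'][:,:,::-1],(768,576),interpolation=cv2.INTER_CUBIC)
cv2.imwrite('pics/w1b.png',im)
print(wj(c,[.54,-.185,0]),wj(c,[.54,-.24,0]))
E
```

```text
t 3.77 tcp [ 0.5426 -0.1378  0.2499] yaw -0.0412 z [-0.001  0.    -1.   ] F [-0.4  0.2 -1.1] gap 0.0854 j [-0.39  0.28  0.01  1.29  0.    1.22]
[255.09445213 189.14895531] [256.80331995 226.67371771]
```

View pics/w1b.png

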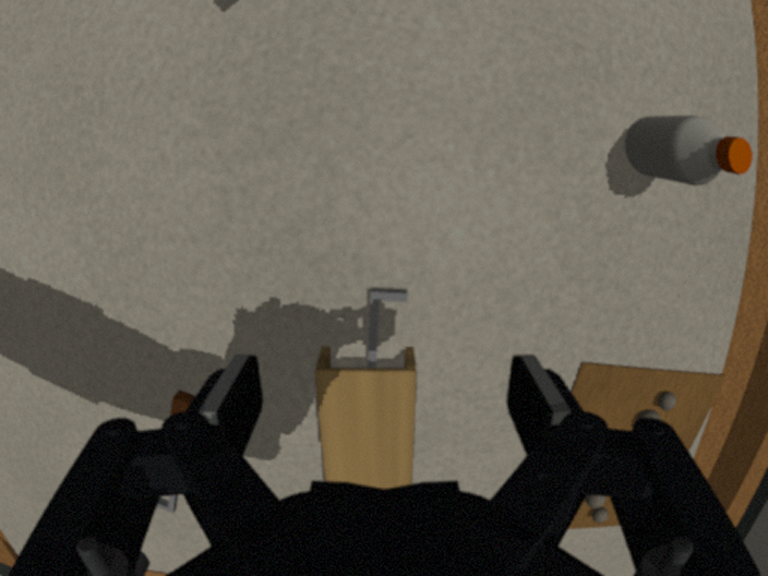

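Wrist view (768x576): the hook end is at (369,290), the bend tip at (407,295), the shank runs to (372,362), and the cubby's mouth top edge spans (318,369) to (415,371).

```bash
python3 - <<'E'
from fit import *
c=load('w1')
for n,u,v,z in [('corner',369,289,.012),('tip',407,290,.012),('shank1',376.5,310,.012),('shank2',372.5,355,.012),('mL',318,369,.048),('mR',415,371,.048)]: print(n,pw(c,u/1.5,v/1.5,z).round(4))
E
```

```text
corner [ 0.5283 -0.1853  0.012 ]
tip [ 0.5609 -0.1876  0.012 ]
shank1 [ 0.5338 -0.2049  0.012 ]
shank2 [ 0.528 -0.249  0.012]
mL [ 0.4834 -0.2422  0.048 ]
mR [ 0.5645 -0.247   0.048 ]
```

carry_out(grip_force=40, steps=[[0,-0.002,0.028,0.02,0,0,0],[0,-0.002,0.028,0.02,0,0,0],[0,-0.002,0.027,0.02,0,0,0],[0,0,0,0.025,0,0,0],[0,0,0,0.025,0,0,0],[0,0,0,0.025,0,0,0],[0,0,0,0.025,0,0,0],[0,0,0,0.02,0,0,0],[0,0,0,0.015,0,0,0],[0,0,0,0.01,0,0,0],[0,0,0,0,0,0,0]])

```text
clock: 5.2
tcp_pos: [0.5329, -0.2203, 0.0447]
orientation: [-0.0, 1.0, -0.021, -0.0]
wrist_force: [0.6, -0.6, 0.7]
finger_gap: 0.0426
```

```bash
python3 - <<'E'
from fit import *
st(); c=shot('wrist','w2')
cv2.imwrite('pics/w2b.png',cv2.resize(c['color'][60:,80:432,::-1],(704,648)[:2],interpolation=cv2.INTER_CUBIC)[:600])
E
```

```text
t 5.2 tcp [ 0.5329 -0.2203  0.0447] yaw -0.0424 z [-0.001  0.001 -1.   ] F [ 0.6 -0.6  0.7] gap 0.0426 j [-0.53  0.46 -0.27  0.84  0.    1.08]
```

View pics/w2b.png

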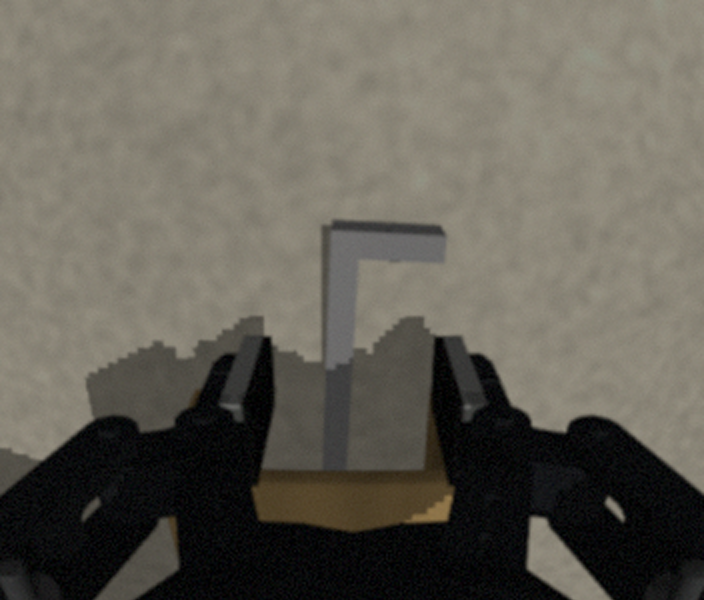

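Wrist crop: the shank (at about column 340) lies between the open fingers (270 and 435), some 3 mm left of centre. The bend is at row 240. I go down, close and draw.

carry_out(steps=[[0,-0.003,0,0.01,0,0,0],[0,0,0,0.008,0,0,0],[0,0,0,0.004,0,0,0],[0,0,0,0,0,0,0],[-1,0,0,0,0,0,0],[-1,0,0,0,0,0,0],[-1,0,0,0,0,0,0],[-1,0,0,0,0,0,0],[-1,0,0,0,0,0,0],[-1,0,0,0,0,0,0]])

```text
clock: 6.5
tcp_pos: [0.5305, -0.2205, 0.0236]
orientation: [0.0, 1.0, -0.021, 0.0]
wrist_force: [-0.8, -0.2, 3.7]
finger_gap: 0.0065
```

carry_out(steps=[[-1,0,-0.01,0,0,0,0],[-1,0,-0.015,0,0,0,0],[-1,0,-0.015,0,0,0,0],[-1,0,-0.015,0,0,0,0],[-1,0,-0.015,0,0,0,0],[-1,0,-0.015,0,0,0,0],[-1,0,-0.015,0,0,0,0],[-1,0,-0.015,0,0,0,0],[-1,0,-0.015,0,0,0,0],[-1,0,-0.015,0,0,0,0],[-1,0,-0.015,0,0,0,0],[-1,0,-0.015,0,0,0,0],[-1,0,-0.015,0,0,0,0],[-1,0,-0.015,0,0,0,0],[-1,0,-0.01,0,0,0,0],[-1,0,0,0,0,0,0]])

```text
clock: 8.5
tcp_pos: [0.5392, -0.0033, 0.0236]
orientation: [-0.001, 1.0, -0.02, 0.0]
wrist_force: [0.0, 0.9, 7.6]
finger_gap: 0.0065
```

```bash
python3 - <<'E'
from fit import *
st(); c=shot('wrist','w3'); d=shot('side','d3')
w=c['color'][60:380,80:432,::-1]; s=cv2.resize(d['color'][170:290,180:312,::-1],(352,320),interpolation=cv2.INTER_CUBIC)
cv2.imwrite('pics/w3b.png',np.hstack([w,s]))
E
```

```text
t 8.5 tcp [ 0.5392 -0.0033  0.0236] yaw -0.0408 z [ 0.     0.001 -1.   ] F [0.  0.9 7.6] gap 0.0065 j [-0.16  0.42 -0.4   0.75  0.    1.46]
```

View pics/w3b.png

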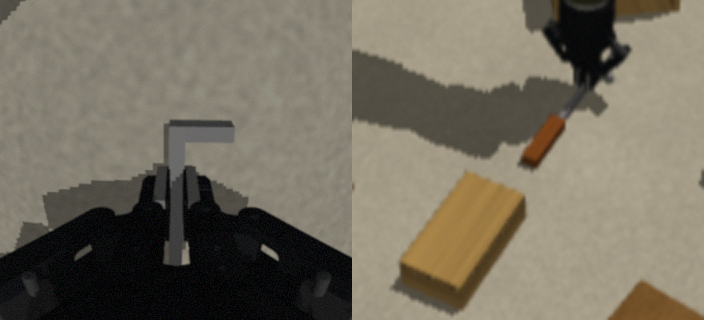

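The wrist half shows the bend held at (200,130). The side half shows the handle (545,140) fully clear of the cubby (465,235). Next, cabinet and glue bottle positions.

```bash
python3 - <<'E'
from fit import *
a=load('s0');b=load('d0');w=load('w1')
h=.095;z=.13
o=[(a,(-h,h,z),(338.4,182.2)),(a,(-h,-h,z),(370.6,223)),(a,(h,-h,z),(434,209)),(a,(h,h,z),(397,172.6)),
(b,(h,h,z),(250,125)),(b,(h,-h,z),(295,121)),(b,(-.049,h,z),(254.6,146)),(b,(-.049,-h,z),(301.6,141.6))]
p,r=fit([(c,l,np.array(u)) for c,l,u in o],[.478,.2315,2.18]);print(p,p[2]);print(r.round(1).tolist())
print('swap y test'); p2,r2=fit([(c,(l[0],-l[1],l[2]),np.array(u)) for c,l,u in o],[.478,.2315,2.18]);print(p2,np.abs(r2).mean(),np.abs(r).mean())
c,s=np.cos(p[2]),np.sin(p[2]); R=np.array([[c,-s],[s,c]])
print('slot q0',p[:2]+R@[-.045,0],'fwd',-R[:,0],'y',R[:,1])
print('glue',pw(w,665/1.5,150/1.5,.03),px(b,327,238,0))
E
```

```text
[0.47590859 0.23187144 2.14049345] 2.140493451102234
[[-1.3, -1.9], [0.3, -1.2], [3.9, 1.7], [-1.1, -0.2], [-0.2, -0.7], [0.5, -0.4], [-0.4, 0.3], [0.8, 0.4]]
swap y test
[0.45473518 0.22815036 0.45626574] 19.55692173137208 0.9499040566138159
slot q0 [0.50018056 0.19397854] fwd [ 0.53937703 -0.84206438] y [-0.84206438 -0.53937703]
glue [ 0.79193321 -0.06345459  0.03      ] [ 0.80530328 -0.0721644   0.        ]
```

carry_out(steps=[[-1,0,0,-0.001,0,0,-0.11],[-1,0,0,0,0,0,-0.11],[-1,0,0,0,0,0,-0.11],[-1,0,0,0,0,0,-0.11],[-1,0,0,0,0,0,-0.11],[-1,0,0,0,0,0,-0.1],[-1,0,0,0,0,0,0]])

```text
clock: 9.48
tcp_pos: [0.5379, -0.0038, 0.0237]
orientation: [-0.001, 0.954, 0.299, -0.001]
wrist_force: [-0.4, 0.8, 1.1]
finger_gap: 0.0067
```

carry_out(steps=[[0,0,0,0,0,0,0],[0.2,0,0,0,0,0,0],[0.2,0,0,-0.01,0,0,0],[0.2,0,0,-0.03,0,0,0],[0.2,0,0,-0.04,0,0,0],[0.2,0,0.03,-0.02,0,0,0],[0.2,0,0.03,0,0,0,0],[0.2,0,0.03,0,0,0,0],[0.2,0,0.03,0,0,0,0],[0.2,0,0,0,0,0,0]])

```text
clock: 10.72
tcp_pos: [0.6092, -0.1061, 0.1248]
orientation: [0.001, 0.955, 0.298, 0.001]
wrist_force: [1.0, 0.5, 0.5]
finger_gap: 0.0511
```

```bash
python3 - <<'E'
from fit import *
st(); c=shot('wrist','w4')
cv2.imwrite('pics/w4b.png',cv2.resize(c['color'][:,:,::-1],(768,576),interpolation=cv2.INTER_CUBIC))
E
```

```text
t 10.72 tcp [ 0.6092 -0.1061  0.1248] yaw 0.6043 z [ 0.002 -0.001 -1.   ] F [1.  0.5 0.5] gap 0.0511 j [-0.3   0.46 -0.06  1.06  0.    0.66]
```

View pics/w4b.png

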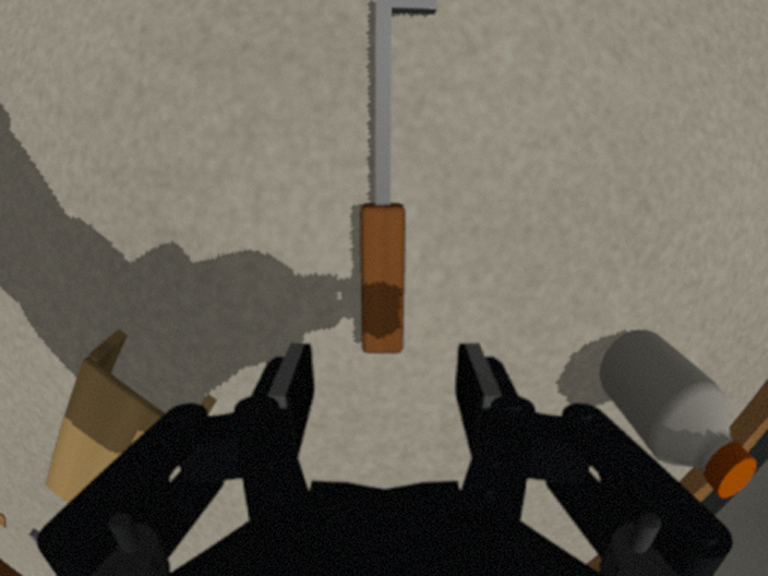

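The handle spans (383,205) to (383,352) in this view, parallel to the pads and centred in column.

```bash
python3 - <<'E'
from fit import *
s,R=st(); c=load('w4')
A=pw(c,383/1.5,205/1.5,.02);B=pw(c,383/1.5,352/1.5,.02); print(A,B,np.linalg.norm(A-B),np.arctan2(*(B-A)[1::-1]))
print('tool shift to mid',R.T@((A+B)/2-s['tcp_pos']))
E
```

```text
t 10.78 tcp [ 0.6082 -0.1049  0.1246] yaw 0.6053 z [ 0.  0. -1.] F [-0.9  0.2 -0.2] gap 0.051 j [-0.3   0.45 -0.06  1.06  0.    0.66]
[ 0.584749  -0.0707634  0.02     ] [ 0.63239508 -0.14001225  0.02      ] 0.08405683601566923 -0.9681412875740153
tool shift to mid [-3.70660336e-05  6.24728978e-04  1.04584583e-01]
```

carry_out(steps=[[0.2,0,0,-0.04,0,0,0],[0.2,0.01,-0.025,-0.03,0,0,0],[0.2,0.015,-0.03,-0.03,0,0,0],[0.2,0.015,-0.03,-0.03,0,0,0],[0.2,0.015,-0.035,-0.03,0,0,0],[0.2,0.015,-0.035,-0.015,0,0,0],[0.2,0.01,-0.025,0,0,0,0],[0.2,0,0,0,0,0,0]])

```text
clock: 11.78
tcp_pos: [0.5696, 0.0917, 0.3001]
orientation: [-0.0, 0.954, 0.301, 0.0]
wrist_force: [0.6, 0.6, -0.3]
finger_gap: 0.0515
```

```bash
python3 - <<'E'
from fit import *
st(); c=shot('wrist','w5')
cv2.imwrite('pics/w5b.png',cv2.resize(c['color'][:,:,::-1],(768,576),interpolation=cv2.INTER_CUBIC))
E
```

```text
t 11.78 tcp [0.5696 0.0917 0.3001] yaw 0.6108 z [ 0.  0. -1.] F [ 0.6  0.6 -0.3] gap 0.0515 j [0.02 0.31 0.16 1.42 0.   0.98]
```

View pics/w5b.png

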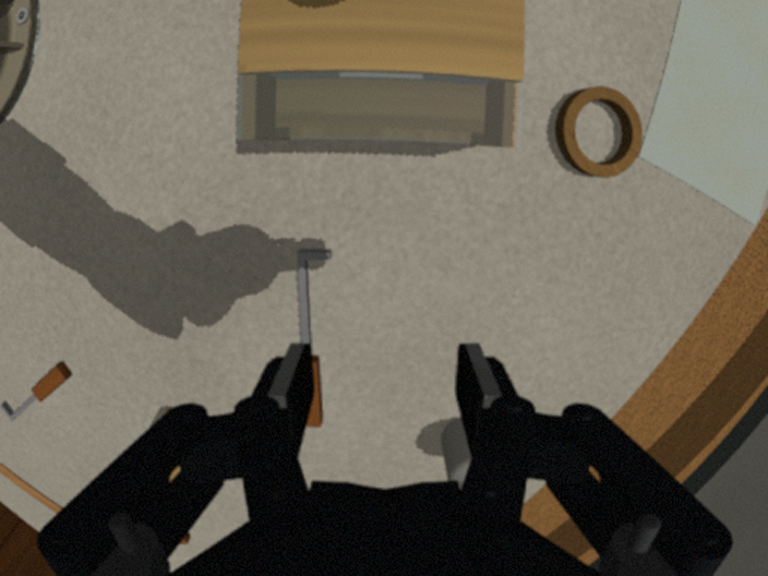

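The wrist view shows the wood top's front edge from (239,72) to (523,81), with the clear strip's front right corner at (515,147). I refit with these points added.

```bash
python3 - <<'E'
from fit import *
a=load('s0');b=load('d0');w=load('w5')
L=pw(w,239/1.5,72/1.5,.13);Rr=pw(w,523/1.5,81/1.5,.13);F=pw(w,515/1.5,147/1.5,.13)
print(L,Rr,np.linalg.norm(L-Rr),F,np.linalg.norm(F-Rr))
for u in [(240,5),(524,5)]: print('side edge',pw(w,u[0]/1.5,u[1]/1.5,.13))
d=L-Rr; print('y-axis yaw',np.arctan2(d[1],d[0])-np.pi/2+2*np.pi)
c,s=d[:2]/np.linalg.norm(d[:2]); ex=np.array([s,-c]); m=(L+Rr)[:2]/2
print('ex',ex,'centre',m+.049*ex,'slot',m+.004*ex)
h=.095;z=.13
import fit as f
_pj=f.pj
f.pj=lambda cc,X: wj(cc,X) if cc is w else _pj(cc,X)
o=[(a,(-h,h,z),(338.4,182.2)),(a,(-h,-h,z),(370.6,223)),(a,(h,h,z),(397,172.6)),
(b,(h,h,z),(250,125)),(b,(h,-h,z),(295,121)),(b,(-.049,h,z),(254.6,146)),(b,(-.049,-h,z),(301.6,141.6)),(w,(-.049,h,z),(239/1.5,48)),(w,(-.049,-h,z),(523/1.5,54))]
p,r=fit([(cc,l,np.array(u)) for cc,l,u in o],[.478,.2315,2.18]);print(p);print(r.round(1).tolist())
c,s=np.cos(p[2]),np.sin(p[2]); print('slot',p[0]-.045*c,p[1]-.045*s)
E
```

```text
[0.41801488 0.14058538 0.13      ] [0.57672374 0.24334714 0.13      ] 0.18907269311144068 [0.59881376 0.20329389 0.13      ] 0.04574092301267348
side edge [0.39016197 0.18019061 0.13      ]
side edge [0.54663461 0.28907574 0.13      ]
y-axis yaw 2.1454021761107818
ex [-0.54350398  0.83940659] centre [0.47073761 0.23309719] slot [0.49519529 0.19532389]
[0.47170624 0.23335279 2.13920721]
[[-0.6, -2.6], [1.0, -2.2], [-0.5, -0.7], [-0.9, -1.1], [-0.3, -0.9], [-1.2, -0.3], [-0.1, -0.0], [0.2, -0.3], [1.0, 1.0]]
slot 0.4959294434744502 0.1954287040790303
```

carry_out(grip_force=70, steps=[[0.2,-0.0135,0.031,0.02,0,0,0],[0.2,-0.0135,0.031,0.03,0,0,0],[0.2,-0.0135,0.031,0.03,0,0,0],[0.2,-0.0135,0.031,0.03,0,0,0],[0.2,-0.0135,0.03,0.03,0,0,0],[0.2,-0.0135,0.03,0.03,0,0,0.008],[0.2,0,0,0.03,0,0,0],[0.2,0,0,0.03,0,0,0],[0.2,0,0,0.03,0,0,0],[0.2,0,0,0.016,0,0,0],[0.2,0,0,0,0,0,0],[-1,0,0,0,0,0,0],[-1,0,0,0,0,0,0],[-1,0,0,0,0,0,0],[-1,0,0,0,0,0,0],[-1,0,0,0,0,0,0]])

```text
clock: 13.82
tcp_pos: [0.6107, -0.1083, 0.025]
orientation: [0.001, 0.955, 0.295, 0.001]
wrist_force: [0.4, 0.1, 5.8]
finger_gap: 0.0219
```

```bash
python3 -c "
from fit import *; st()"
```

```text
t 13.82 tcp [ 0.6107 -0.1083  0.025 ] yaw 0.5992 z [ 0.003 -0.001 -1.   ] F [0.4 0.1 5.8] gap 0.0219 j [-0.3   0.55 -0.18  0.84 -0.    0.67]
```

carry_out(steps=[[-1,0,0,-0.011,0,0,0],[-1,0,0,-0.02,0,0,0],[-1,0,0,-0.025,0,0,0],[-1,0,0,-0.025,0,0,0],[-1,0.0145,-0.018,0,0,0,0],[-1,0.0145,-0.019,0,0,0,0],[-1,0.0145,-0.019,0,0,0,0],[-1,0.0145,-0.019,0,0,0,0],[-1,0,0,0,0,0,0.024],[-1,0,0,0,0,0,0]])

```text
clock: 15.08
tcp_pos: [0.6145, -0.0128, 0.1036]
orientation: [-0.0, 0.959, 0.284, -0.001]
wrist_force: [0.2, 0.5, -1.9]
finger_gap: 0.0219
```

```bash
python3 - <<'E'
from fit import *
st(); a=shot('scene','s6');b=shot('side','d6');w=shot('wrist','w6')
z=lambda c,u,v,ww,hh:cv2.resize(c['color'][v:v+hh,u:u+ww,::-1],(400,300),interpolation=cv2.INTER_CUBIC)
cv2.imwrite('pics/m6.png',np.vstack([np.hstack([z(a,300,160,120,90),z(b,240,120,100,75)]),np.hstack([z(w,96,0,320,240),z(a,340,180,40,30)])]))
S=np.array([.4955,.1953]);f=np.array([.5435,-.8394]);n=np.array([.8394,.5435])
for q in [.080]:
  for y in(-.016,.016): print('hook end exp',[pj(c,[*(S+q*f+y*n),.093]).round(1).tolist() for c in(a,b)])
print('slot exp',pj(a,[*S,.087]),pj(b,[*S,.087]))
E
```

```text
t 15.07 tcp [ 0.6145 -0.0128  0.1036] yaw 0.5756 z [-0.001 -0.    -1.   ] F [ 0.2  0.5 -1.9] gap 0.0219 j [-0.15  0.47 -0.09  1.01 -0.    0.84]
hook end exp [[338.3, 207.7], [276.4, 163.9]]
hook end exp [[343.6, 214.9], [284.7, 163.1]]
slot exp [367.17169592 208.76894377] [277.07680091 151.54300353]
```

View pics/m6.png

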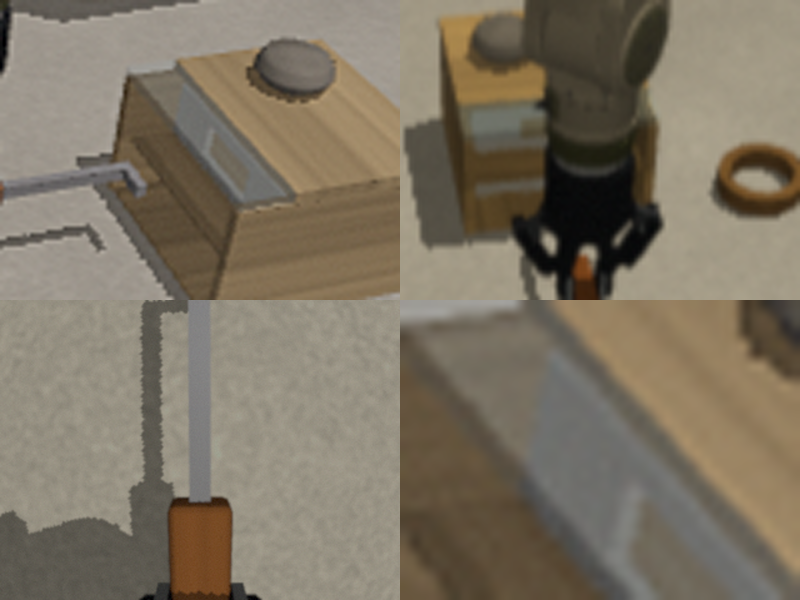

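The picture shows the hook level before the open front, its end at scene (337 to 344, 209 to 216), within about 1 px of what I computed. The slot is at about (368,207), also as computed, so the tray is nearly shut. I insert.

carry_out(steps=[[-1,0.001,-0.01,-0.0025,0,0,0],[-1,0,-0.015,0,0,0,0],[-1,0,-0.015,0,0,0,0],[-1,0,-0.015,0,0,0,0],[-1,0,-0.01,0,0,0,0],[-1,0,-0.01,0,0,0,0],[-1,0,0,0,0,0,0]])

```text
clock: 16.1
tcp_pos: [0.5747, 0.0509, 0.1068]
orientation: [-0.0, 0.959, 0.284, -0.0]
wrist_force: [0.1, 0.1, -1.7]
finger_gap: 0.0223
```

carry_out(steps=[[-1,0,-0.008,0,0,0,0],[-1,0,-0.008,0,0,0,0],[-1,0,-0.008,0,0,0,0],[-1,0,-0.006,0,0,0,0],[-1,0,0,0,0,0,0]])

```text
clock: 16.73
tcp_pos: [0.5585, 0.0758, 0.1068]
orientation: [-0.0, 0.959, 0.284, -0.0]
wrist_force: [0.3, -0.5, -1.4]
finger_gap: 0.0221
```

```bash
python3 - <<'E'
from fit import *
st(); a=shot('scene','s7');b=shot('side','d7')
z=lambda c,u,v,ww,hh:cv2.resize(c['color'][v:v+hh,u:u+ww,::-1],(400,400*hh//ww),interpolation=cv2.INTER_CUBIC)
cv2.imwrite('pics/m7.png',np.hstack([z(a,325,170,60,60),z(b,245,120,60,60)]))
E
```

```text
t 16.73 tcp [0.5585 0.0758 0.1068] yaw 0.5757 z [-0.  0. -1.] F [ 0.3 -0.5 -1.4] gap 0.0221 j [-0.01  0.37 -0.23  0.97  0.    0.99]
```

View pics/m7.png

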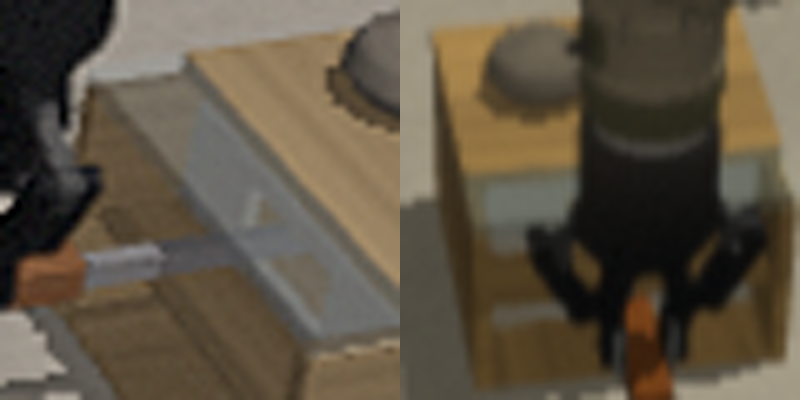

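The scene crop shows the shank passing through the slot behind the clear strip, with no contact force. By position the end is about 26 mm past the panel face. I shift sideways to catch, then pull.

carry_out(steps=[[-1,0.008,0,0,0,0,0],[-1,0.008,0,0,0,0,0],[-1,0.008,0,0,0,0,0],[-1,0.007,0,0,0,0,0],[-1,0,0,0,0,0,0]])

```text
clock: 17.45
tcp_pos: [0.5853, 0.0925, 0.1067]
orientation: [-0.0, 0.959, 0.284, 0.0]
wrist_force: [0.4, -0.3, -2.4]
finger_gap: 0.0223
```

carry_out(steps=[[-1,0,0.006,0,0,0,0],[-1,0,0.006,0,0,0,0],[-1,0,0.006,0,0,0,0],[-1,0,0.006,0,0,0,0],[-1,0,0.006,0,0,0,0]])

```text
clock: 18.08
tcp_pos: [0.601, 0.0668, 0.1067]
orientation: [-0.0, 0.959, 0.284, -0.0]
wrist_force: [-1.9, 3.4, -1.1]
finger_gap: 0.0222
```

```bash
python3 -c "
from fit import *; st()"
```

```text
t 18.07 tcp [0.601  0.0668 0.1067] yaw 0.5751 z [-0.001  0.    -1.   ] F [-1.9  3.4 -1.1] gap 0.0222 j [-0.02  0.45 -0.12  1.01  0.    0.97]
```

carry_out(steps=[[-1,0,0.008,0,0,0,0],[-1,0,0.008,0,0,0,0],[-1,0,0.008,0,0,0,0],[-1,0,0.008,0,0,0,0],[-1,0,0.008,0,0,0,0],[-1,0,0.008,0,0,0,0],[-1,0,0.008,0,0,0,0],[-1,0,0.008,0,0,0,0],[-1,0,0.008,0,0,0,0],[-1,0,0.008,0,0,0,0],[-1,0,0.006,0,0,0,0],[-1,0,0.003,0,0,0,0]])

```text
clock: 19.58
tcp_pos: [0.6498, -0.0082, 0.1068]
orientation: [0.0, 0.959, 0.283, 0.0]
wrist_force: [-1.4, 2.9, -1.7]
finger_gap: 0.0222
```

carry_out(steps=[[-1,0,0.003,0,0,0,0],[-1,0,0.002,0,0,0,0],[-1,0,0.002,0,0,0,0],[-1,0,0.002,0,0,0,0]])

```text
clock: 20.08
tcp_pos: [0.6531, -0.0133, 0.1062]
orientation: [-0.002, 0.959, 0.284, -0.001]
wrist_force: [-4.4, 10.4, -3.1]
finger_gap: 0.0219
```

carry_out(steps=[[-1,0,0.002,0,0,0,0],[-1,0,0,0,0,0,0]])

```text
clock: 20.32
tcp_pos: [0.6531, -0.0134, 0.1056]
orientation: [-0.004, 0.959, 0.285, -0.001]
wrist_force: [-4.7, 12.3, -2.0]
finger_gap: 0.0221
```

```bash
python3 - <<'E'
from fit import *
st(); a=shot('scene','s8');b=shot('side','d8')
z=lambda c,u,v,ww,hh:cv2.resize(c['color'][v:v+hh,u:u+ww,::-1],(400,400*hh//ww),interpolation=cv2.INTER_CUBIC)
cv2.imwrite('pics/m8.png',np.hstack([z(a,300,160,100,100),z(b,245,120,80,80)]))
E
```

```text
t 20.32 tcp [ 0.6531 -0.0134  0.1056] yaw 0.5771 z [-0.005  0.007 -1.   ] F [-4.7 12.3 -2. ] gap 0.0221 j [-0.15  0.54  0.03  1.07  0.01  0.85]
```

View pics/m8.png

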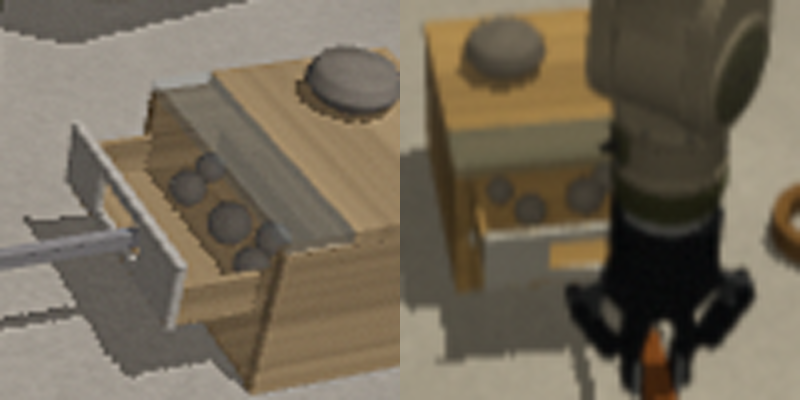

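The tray is far out, with stones visible behind the front panel. The TCP stayed put under a further 2 mm command while force rose to 13 N, so it is at the stop. Now unhook.

carry_out(steps=[[-1,0,-0.005,0,0,0,0],[-1,0,-0.005,0,0,0,0],[-1,0,-0.005,0,0,0,0],[-1,0,0,0,0,0,0]])

```text
clock: 20.92
tcp_pos: [0.6473, -0.0044, 0.107]
orientation: [0.0, 0.959, 0.284, 0.0]
wrist_force: [0.1, -0.2, -1.6]
finger_gap: 0.0224
```

```bash
python3 -c "
from fit import *; s,R=st()
S=np.array([.4955,.1953]);f=np.array([.5435,-.8394]);n=np.array([.8394,.5435]);d=s['tcp_pos'][:2]-.161*f-S;print('end rel slot q0',d@f,d@n)"
```

```text
t 20.93 tcp [ 0.6473 -0.0044  0.107 ] yaw 0.575 z [ 0. -0. -1.] F [ 0.1 -0.2 -1.6] gap 0.0224 j [-0.13  0.52  0.01  1.05 -0.    0.87]
end rel slot q0 0.08911131471716895 0.018925062452535047
```

carry_out(steps=[[-1,-0.008,0,0,0,0,0],[-1,-0.008,0,0,0,0,0],[-1,-0.008,0,0,0,0,0],[-1,-0.007,0,0,0,0,0],[-1,0,0,0,0,0,0]])

```text
clock: 21.55
tcp_pos: [0.6207, -0.0216, 0.1069]
orientation: [-0.0, 0.959, 0.283, -0.0]
wrist_force: [1.2, 0.2, -2.9]
finger_gap: 0.0222
```

carry_out(steps=[[-1,0,0.008,0,0,0,0],[-1,0,0.008,0,0,0,0],[-1,0,0.008,0,0,0,0],[-1,0,0,0,0,0,0]])

```text
clock: 22.05
tcp_pos: [0.635, -0.0421, 0.1066]
orientation: [0.0, 0.959, 0.283, 0.0]
wrist_force: [0.2, 0.5, -1.8]
finger_gap: 0.0224
```

carry_out(steps=[[-1,0,0.015,0,0,0,0],[-1,0,0.02,0,0,0,0],[-1,0,0.02,0,0,0,0],[-1,-0.02,0,0,0,0,0],[-1,-0.02,0,0.01,0,0,0],[-1,0,0,0.02,0,0,0],[-1,0,0,0.02,0,0,0],[-1,0,0,0.018,0,0,0],[-1,0,0,0.008,0,0,0],[-1,0,0,0.003,0,0,0],[-1,0,0,0,0,0,0]])

```text
clock: 23.42
tcp_pos: [0.6311, -0.1093, 0.0281]
orientation: [0.0, 0.959, 0.284, 0.0]
wrist_force: [0.7, 0.5, -1.5]
finger_gap: 0.0223
```

carry_out(steps=[[-1,0,0,0.001,0,0,0],[-1,0,0,0.001,0,0,0],[-1,0,0,0,0,0,0]])

```text
clock: 23.8
tcp_pos: [0.6308, -0.1092, 0.026]
orientation: [0.0, 0.959, 0.284, 0.0]
wrist_force: [0.1, 0.0, -1.4]
finger_gap: 0.0224
```

carry_out(steps=[[-1,0,0,0.001,0,0,0],[-1,0,0,0.001,0,0,0],[-1,0,0,0,0,0,0]])

```text
clock: 24.18
tcp_pos: [0.6308, -0.1092, 0.0251]
orientation: [0.0, 0.959, 0.284, 0.0]
wrist_force: [-3.3, 0.7, 6.3]
finger_gap: 0.0221
```

Contact with the table is felt (6 N up). I release gently and go up.

carry_out(steps=[[-0.3,0,0,0,0,0,0],[-0.2,0,0,0,0,0,0],[0,0,0,0,0,0,0],[0.1,0,0,0,0,0,0],[0.1,0,0,-0.01,0,0,0],[0.1,0,0,-0.03,0,0,0],[0.1,0,0,-0.04,0,0,0],[0.1,0,0,-0.05,0,0,0],[0.1,0,0.03,-0.05,0,0,0],[0.1,-0.03,0.03,-0.03,0,0,0],[0.1,-0.04,0.01,0,0,0,0],[0.1,-0.04,0,0,0,0,0],[0.1,-0.04,0,0,0,0,0],[0.1,-0.04,0,0,0,0,0],[0.1,0,0,0,0,0,0]])

```text
clock: 26.05
tcp_pos: [0.5075, -0.2726, 0.2349]
orientation: [0.0, 0.959, 0.282, 0.0]
wrist_force: [0.3, 0.3, 0.3]
finger_gap: 0.0469
```

```bash
python3 - <<'E'
from fit import *
st(); a=shot('scene','s9');b=shot('side','d9')
z=lambda c,u,v,ww,hh:cv2.resize(c['color'][v:v+hh,u:u+ww,::-1],(400,400*hh//ww),interpolation=cv2.INTER_CUBIC)
cv2.imwrite('pics/m9.png',np.hstack([z(a,230,130,200,200),z(b,200,100,160,160)]))
S=np.array([.4955,.1953]);f=np.array([.5435,-.8394]);n=np.array([.8394,.5435])
for q in(.105,.115): print(q,[pj(c,[*(S+q*f+y*n),.113]).round(1).tolist() for c in(a,b) for y in(-.082,.082)])
E
```

```text
t 26.05 tcp [ 0.5075 -0.2726  0.2349] yaw 0.5715 z [ 0.    -0.001 -1.   ] F [0.3 0.3 0.3] gap 0.0469 j [-0.63  0.32  0.02  1.27 -0.    0.37]
0.105 [[320.9, 189.6], [347.7, 226.2], [260.3, 165.8], [303.1, 161.7]]
0.115 [[317.7, 190.0], [344.0, 226.9], [260.7, 167.6], [303.7, 163.5]]
```

View pics/m9.png

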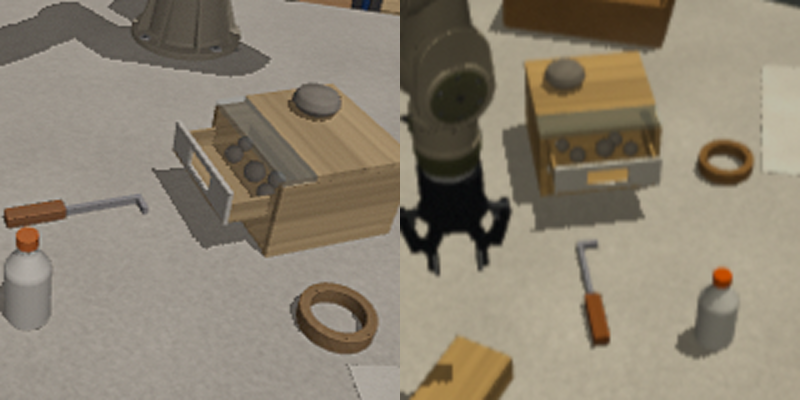

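The final picture shows the hook flat on the table, free of the cubby and cabinet. The upper tray is out, with its panel's far top corner at scene (317.5,191) against (317.7,190) expected at 115 mm. Pebble, tape and glue look unmoved.

```bash
python3 -c "
from h import *; print(env.hand_in(), env.get_state()['clock'])"
```

```text
the job is handed in; nothing more can be done
the job is handed in; nothing more can be done
```

The job is done and handed in at about 26 s on the robot's clock. I drew the hook out of the cubby by its shank, laid it down clear, and took it again by the handle. I then caught it in the upper tray's slot, pulled the tray to its stop, unhooked, and laid the hook flat on the table.

**Last checks:**
- **At the stop:** the pull rose from about 3 N to 13 N, and the arm did not move when commanded 2 mm further.
- **Tray position:** the panel's far top corner was at scene pixel (317.5,191) after release, against (317.7,190.0) expected at 115 mm. One scene pixel is about 3 mm of tray travel.
- **Hook:** it lies flat and free of the cubby and cabinet. I let it go only after feeling table contact at about 6 N.
- **Unhooking:** the wrist force stayed within about 3 N, so the tray was probably not pushed back.
- **Other things:** the pebble, tape roll and glue bottle look unmoved, judged by eye only.

**Not measured or disagreeing:**
- **Lower tray:** the final pictures give no clear sight of it. Nothing suggests it moved, but I did not measure it.
- **Finger opening:** it read about 1.5 to 2 mm under the stated shank and handle widths in both grasps. This had no effect on the job.

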